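# Reset the tripped breaker on the pottery bench's power board

## Robot

A 6-joint arm with a two-finger parallel gripper is mounted at the origin on the work surface. World frame = base frame: x ahead of the robot, y to its left, z up, the work surface at z = 0. Lengths are in m, angles in rad, forces in N, time in s.
With the tool pointing down it reaches from about 0.325 to 0.85 m from the base axis. Payload 15.5 kg.
Tool frame: the origin (TCP) lies at the very end of the fingers, on their centre line; the grasp point (between the pads) lies r.grip_depth behind it (r.grip_depth is the distance from the TCP to the grasp point, in m); z points along the fingers, y is the direction in which the jaws open and shut (so a half turn about z gives the same grasp; the last joint's range is limited). The gripper opens to 91 mm and grips with 3 to 60 N. Pads are 32 mm wide; open, the fingers measure 118 mm over their backs; the gripper's body (76 mm by 178 mm) begins 60 mm behind the grasp point.
Start: joints at [1.19, 0.494, 1.345, -0, 1.302, -0.096], TCP at [0.176, 0.6, 0.177] pointing down, gripper open.
Joint ranges: [-2.91, 2.91], [-0.82, 2.16], [0.22, 2.67], [-1.22, 4.37], [0.12, 2.79], [-3.08, 3.08]. Speed limits (rad/s): [1.89, 1.89, 2.57, 3.01, 3.01, 3.01].

## Interface

Orientations are given as a rotation vector (axis times angle).
In Python, from cell import r gives the robot as it stands.
- The arm moves only by the tool servo_tool, never from a script. Its argument "commands" is a list of rows, each a list of 7 numbers: the turn, a rotation vector about the tool's x, y, z in degrees, then the shift along the tool's x, y, z in mm, then the finger opening in mm, from 0 to 91.2. In form: [[wx, wy, wz, tx, ty, tz, hand], ...]. A call has 1 to 20 rows; each row is the pose to reach, as a shift and turn from the pose measured when the call began, along the tool's axes at that moment; what a row does not reach only later rows make up. A row lasts 1/8 s, in which the tool goes at most 62.5 mm and 10.7 degrees, less where a joint would pass 70% of its speed; a pose out of reach is approached as far as the arm can. A call with a gripper value outside its range is refused whole. The fingers move at their own pace and stop on an object; the grip force is fixed at half the most. Time passes only in rows, so rows that repeat a pose let the fingers close. It gives the time, the measured TCP pose, the force and the opening at its end, in the units of the state.
- r.observe(): the state, without advancing time (a new reading comes with each control period).
- r.capture(name): name is "side" or "top"; returns a dict with "image" (384x512x3 uint8, red, green, blue), "fx", "fy", "cx", "cy" (pixels), "extrinsics" (4x4, takes a point from camera to world coordinates). Camera axes: x right, y up, looking along -z (the intrinsics and any distortion apply to the point x, -y, -z); pixel columns grow to the right and rows downward; lengths in m; the calibration is good to about 2 mm. A picture is of the moment at which its call begins. There is no depth.
- r.hand_in(): hands the job in, once; it reports no verdict.
Trained networks look in a picture, given as the dict that the camera call returned (one of the last four; its "shot" number tells which), for a name from the list of things; names that differ only in an ending like _2 or _b are one class to them, and where a whole thing is asked for, a point or a joint stands for the part that bears it (a point fixed in the world has none). Each returns a list of dicts, best first, with "p" (0 to 1); they miss things now and then, are a little off and sometimes report something else, mostly with a low value. They report only what shows in the picture. A call takes as long as a camera call.
- r.look_for(target, picture): "location" ([row, column] in pixels, amid what is visible of it).
- r.trace(target, picture): "mask" (384x512 bool, what is visible of it) and "location" ([row, column] in pixels, amid what is visible of it).
The state is a dict: "t": time; "joints": joint angles; "qvel": joint speeds; "effort": joint torques, N m; "tool_pos": TCP position; "tcp_rot": TCP orientation; "contact_force": force on the tool from outside, world axes, zero at the start; "torque": the same for the moment, N m; "finger_gap": opening from 0.0 (shut) to 1.0 (fully open).
Only numpy, scipy, OpenCV 4.12 (cv2) and the standard library are available. Lean on these libraries where they do the work, as an engineer would, in place of code of your own. Each camera call takes 0.05 s, during which the arm holds its last target.

## Task

One of the three breakers on the grey power board has tripped: its black lever stands about upright, midway between off and on. Reset it as such breakers must be: push its lever fully to the off end first (towards the bare edge of the board, nearest the robot), then throw it fully to the on end (towards the round socket covers). Leave the other two levers as they are, one on and one off.

Things in the scene. Friction and masses are not known exactly. Their poses are not given: they have to be found in the camera images.
- tripped (a joint): Lever angle of the tripped breaker, rad: 0 = fully off, leaning 0.5 rad from vertical to the board's bare edge, which faces the robot; 1.0 = fully on, leaning 0.5 rad to the round socket covers. Starts at 0.42 to 0.58, about upright. Hard stops at 0 and 1.0, no spring: friction (1 to 4 N at the lever) keeps it where it is left. Hinge level, 80 mm above the table.
- tripped_tip (a point): Centre of the crossbar (20 mm thick, 32 mm long, along the hinge) ending the tripped breaker's black lever, 65 mm from the hinge; the shaft is 14 mm thick along the swing, 24 mm wide. Axes turn with the lever: z from hinge to tip (hinge = this point - 65 mm z), y along the hinge and the row of breakers, x the way the tip moves towards on. Which place in the row is the tripped one varies.
- live_tip (a point): Same point and axes on the like lever of the breaker that is on (leans fully to the sockets): leave alone. Three alike white cases, hinges 110 mm apart in a row; each 120 mm along the swing by 75 mm, centred under its hinge, top 95 mm above the table plus a 3 mm frame. Clay birds 63 mm tall stand on the board, between the sockets and, on the off side, near one end of the row.
- spare_tip (a point): Same point and axes on the like lever of the breaker that is off (leans fully to the bare edge): leave alone. The cases stand on the fixed grey board, 400 mm along the row by 250 mm, top 50 mm above the table, from 100 mm on the off side of the hinges to 150 mm on the on side, turned up to 0.35 rad. Socket covers lie 112 mm from the hinges, tops 66 mm above the table.

How it is judged:
On the way:
1. the tripped lever is pushed fully off (value of joint tripped below 0.18 rad), for 0.1 s.
At the end, for the whole second after the job is handed in: After having been pushed fully off (within 0.18 rad, 10 degrees, of its off stop), the tripped lever stands fully on, within 0.18 rad of its on stop, and the tips of the other two levers are within 12 mm of where they started (value of joint tripped above 0.82 rad and distance of each of live_tip, spare_tip from where it was at the start of the episode below 0.012 m); the robot touches nothing.
It fails at once if the lever of a breaker that did not trip is moved by more than 12 mm (distance of any of live_tip, spare_tip from where it was at the start of the episode above 0.012 m).
It also fails if it takes over 38 s, if anything falls off the work surface, if the arm or the gripper's body presses on something with over 40 N, if the wrist force passes 120 N, or if a joint passes its speed limit or range.

## Working session

There is one attempt and no reset: what is moved stays moved. The work goes in short steps, Python scripts to look and compute and a tool call to move; the robot and the scene stay as the last step left them, time stands still between calls to the robot, and variables do not carry over. Pictures are saved under pics/ and viewed, and the job is handed in when it is done.

Besides the shell and the picture viewer there is one more tool, called after ">>>" as a command line: name --pt "numbers of a row" for each row, then --argument value for the rest. servo_tool: Moves the arm, as the interface text tells. Its arguments: {"type":"object","properties":{"commands":{"type":"array"}},"required":["commands"]}

```bash
mkdir -p pics
python3 - <<'E'
from cell import r
import cv2,pickle
s=r.observe();print(s)
for n in("top","side"):
    c=r.capture(n);cv2.imwrite(f"pics/{n}0.png",c["image"][:,:,::-1]);print(n,c["fx"],c["fy"],c["cx"],c["cy"],c["extrinsics"].tolist(),c.keys())
    pickle.dump(c,open(f"{n}0.pkl","wb"))
    for t in("tripped_tip","live_tip","spare_tip"):
        print(t,[(d["location"],round(d["p"],2)) for d in r.look_for(t,c)][:4])
print(r.observe()["t"])
E
```

```text
{'t': 0.0, 'joints': array([ 1.18951958e+00,  4.94191249e-01,  1.34614564e+00,  1.11103403e-05,
        1.30246252e+00, -9.54990562e-02]), 'qvel': array([-9.84143146e-04, -1.86893841e-04, -4.19455545e-04,  5.30772695e-04,
        6.27684792e-04, -1.10116237e-05]), 'effort': array([-2.83887942e-06, -8.78859401e+01, -3.81870210e+01,  7.07244175e-02,
        5.32777829e-02, -1.17398076e-04]), 'tool_pos': array([0.17602507, 0.59926213, 0.17652835]), 'tcp_rot': array([-4.47335021e-01, -3.10928233e+00,  1.83782070e-03]), 'contact_force': array([0.62654887, 0.43383556, 0.22317434]), 'torque': array([-0.00802322, -0.03239873,  0.02593399]), 'finger_gap': 0.9990236571333097}
top 435.179582377697 435.179582377697 254.3331704029149 194.92043678169384 [[-0.1856926800910785, 0.9627001710320369, -0.19679077533126296, 0.38376942427796984], [-0.9826073305041514, -0.18214053556813692, 0.036161572732080004, 0.07108675038323282], [-0.0010308249597443034, 0.2000829977730229, 0.9797784093365515, 0.9286435892546632], [0.0, 0.0, 0.0, 1.0]] dict_keys(['image', 'fx', 'fy', 'cx', 'cy', 'extrinsics', 'shot'])
tripped_tip [([209.5, 159.8], 0.67)]
live_tip [([193.3, 278.2], 0.85)]
spare_tip [([220.3, 217.2], 0.52)]
side 434.79165329264504 434.79165329264504 254.97149808523125 193.85801320532343 [[0.9906501315723238, 0.09791255191306424, -0.09500236309486638, 0.4582563443611805], [-0.13639844122910344, 0.7250721445377264, -0.6750302589112086, -0.5472055266028414], [0.0027896318768136415, 0.6816769890449097, 0.7316479348434314, 0.7885090777846104], [0.0, 0.0, 0.0, 1.0]] dict_keys(['image', 'fx', 'fy', 'cx', 'cy', 'extrinsics', 'shot'])
tripped_tip [([143.8, 248.3], 0.47)]
live_tip [([219.7, 255.7], 0.51)]
spare_tip [([177.3, 234.4], 0.5)]
0.4
```

View pics/top0.png

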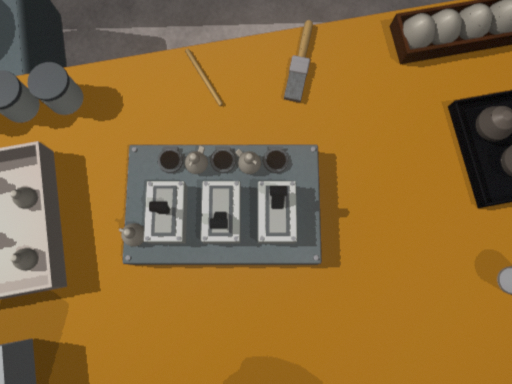

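View pics/side0.png

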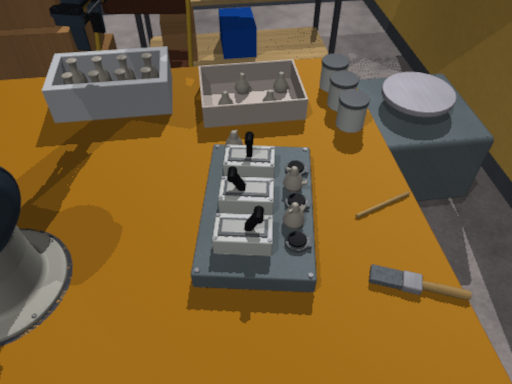

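Run:
```python
import numpy as np,pickle
C={n:pickle.load(open(n+"0.pkl","rb")) for n in("top","side")}
def ray(n,rc):
    c=C[n];E=c["extrinsics"];d=np.array([(rc[1]-c["cx"])/c["fx"],-(rc[0]-c["cy"])/c["fy"],-1]);return E[:3,3],E[:3,:3]@d/np.linalg.norm(d)
D={"tr":([209.5,159.8],[143.8,248.3]),"live":([193.3,278.2],[219.7,255.7]),"spare":([220.3,217.2],[177.3,234.4])}
for k,(a,b) in D.items():
    o,d=ray("top",a);p,e=ray("side",b)
    s=np.linalg.lstsq(np.c_[d,-e],p-o,rcond=None)[0];A=o+s[0]*d;B=p+s[1]*e
    print(k,(A+B)/2,np.linalg.norm(A-B))
    for z in(.137,.145): print("  z",z,o+d*(z-o[2])/d[2],p+e*(z-p[2])/e[2])
```

```text
tr [0.54989101 0.21963195 0.12989222] 0.00038610787547348663
  z 0.137 [0.54821781 0.21828944 0.137     ] [0.54909387 0.21141706 0.137     ]
  z 0.145 [0.54655596 0.21680188 0.145     ] [0.54797846 0.20210179 0.145     ]
live [ 0.53816619 -0.00354946  0.1244842 ] 0.003573349541594492
  z 0.137 [ 0.53754879 -0.00227267  0.137     ] [ 0.53490491 -0.01420294  0.137     ]
  z 0.145 [ 0.53599476 -0.00153133  0.145     ] [ 0.53396373 -0.02074777  0.145     ]
spare [0.50860684 0.11808167 0.12672563] 0.0034696125842101208
  z 0.137 [0.50873447 0.11764593 0.137     ] [0.50612591 0.10732797 0.137     ]
  z 0.145 [0.50747163 0.11717542 0.145     ] [0.50553811 0.09929083 0.145     ]
```

Run:
```python
import pickle,cv2
for n,(a,b,c,d),k in(("top",(140,275,115,330),3.6),("side",(120,290,195,325),4)):
    im=pickle.load(open(n+"0.pkl","rb"))["image"][a:b,c:d,::-1]
    cv2.imwrite(f"pics/{n}z.png",cv2.resize(im,None,fx=min(k,590/(b-a)),fy=min(k,590/(b-a)),interpolation=cv2.INTER_CUBIC))
```

```text
(no output)
```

View pics/topz.png

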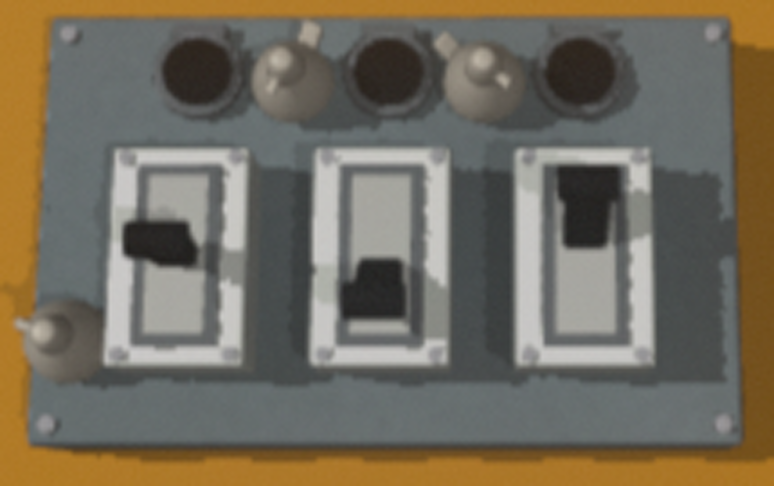

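View pics/sidez.png

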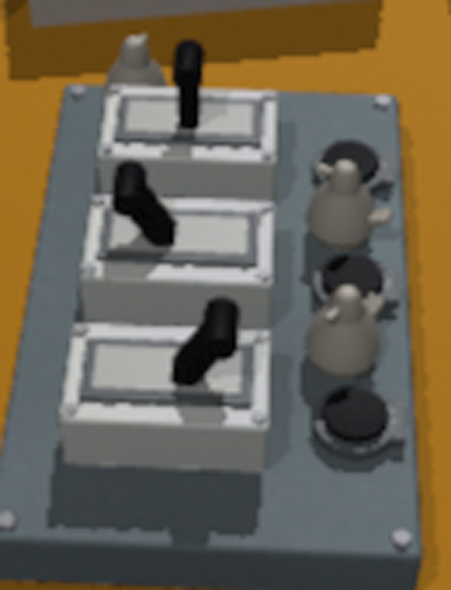

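Run:
```python
import numpy as np,pickle
from scipy.spatial.transform import Rotation as R
from cell import r
c=pickle.load(open("top0.pkl","rb"));E=c["extrinsics"]
def P(u,v,z):
    u=115+u/3.6-.4;v=140+v/3.6-.4
    d=E[:3,:3]@np.array([(u-c["cx"])/c["fx"],-(v-c["cy"])/c["fy"],-1]);return E[:3,3]+d*(z-E[2,3])/d[2]
cs=[[(113,148),(250,148),(244,367),(105,367)],[(315,148),(450,148),(448,367),(310,367)],[(515,148),(652,148),(655,367),(514,367)]]
m=[]
for k in cs:
    q=np.array([P(*a,.098)for a in k]);m.append(q.mean(0));print(q.mean(0),np.linalg.norm(q[1]-q[0]),np.linalg.norm(q[3]-q[0]))
m=np.array(m);d=m[0]-m[2];print(np.linalg.norm(d)/2);y=d[:2]/np.linalg.norm(d[:2]);x=np.array([y[1],-y[0]]);print("x",x,"y",y,"yaw",np.arctan2(x[1],x[0]))
H=m[:,:2].mean(0)+y*.11
print("hinge",H)
for n,u,v,z in(("tr",157,242,.155),("sp",373,300,.14),("live",589,185,.14)):
    p=P(u,v,z)[:2]-m[:,:2].mean(0);print(n,p@x,p@y)
s=r.observe();T=R.from_rotvec(s["tcp_rot"]);print(T.as_matrix(),r.grip_depth)
for sg in(1,-1):
    yy=sg*np.r_[x,0];zz=np.array([0,0,-1.]);X=np.cross(yy,zz);G=R.from_matrix(np.c_[X,yy,zz])
    print(np.degrees((T.inv()*G).as_rotvec()),1e3*T.inv().apply(np.r_[H,.22]-s["tool_pos"]))
```

```text
[0.55246348 0.21778382 0.098     ] 0.0746673963243851 0.11920578042241897
[0.5322174  0.11075119 0.098     ] 0.07355736420505907 0.11917742039952807
[0.51192763 0.00348743 0.098     ] 0.07462681782493753 0.11916314799386257
0.10904826515085167
x [ 0.98257586 -0.18586197] y [0.18586197 0.98257586] yaw -0.18694904006312538
hinge [0.55264765 0.21875749]
tr -0.002418525809949048 0.10781518216435544
sp -0.029637089137477358 0.0002971690342070487
live 0.02999509924738544 -0.10988818797152787
[[-9.59436554e-01  2.81924622e-01 -8.39003560e-05]
 [ 2.81924632e-01  9.59436543e-01 -1.46058898e-04]
 [ 3.93194679e-05 -1.63787823e-04 -9.99999986e-01]] 0.0188
[-9.28349486e-03  5.07603270e-03  8.43362845e+01] [-468.56915645 -259.26209637  -42.93770816]
[-5.21503089e-03 -9.53770698e-03 -9.56637150e+01] [-468.56915645 -259.26209637  -42.93770816]
```

>>> servo_tool --pt "0 0 0 0 0 -60 60" --pt "0 0 0 0 0 -73 60" --pt "0 0 10 -60 -33 -73 60" --pt "0 0 20 -115 -64 -73 60" --pt "0 0 30 -170 -94 -73 60" --pt "0 0 40 -225 -124 -73 60" --pt "0 0 50 -280 -155 -73 60" --pt "0 0 60 -335 -185 -73 60" --pt "0 0 70 -390 -216 -73 60" --pt "0 0 80 -440 -243 -73 60" --pt "0 0 84.3 -468.6 -259.3 -73 60" --pt "0 0 84.3 -468.6 -259.3 -73 60" --pt "0 0 84.3 -468.6 -259.3 -73 60" --pt "0 0 84.3 -468.6 -259.3 -73 60" --pt "0 0 84.3 -468.6 -259.3 -73 60"

```text
t: 2.28
tool_pos: [0.5521, 0.2195, 0.2502]
tcp_rot: [2.417, 2.007, -0.0]
contact_force: [-0.5, 0.7, 0.1]
finger_gap: 0.658
```

>>> servo_tool --pt "0 0 0 0 0 40 60" --pt "0 0 0 0 0 80 60" --pt "0 0 0 0 0 80 60"

```text
t: 2.65
tool_pos: [0.5501, 0.2193, 0.1681]
tcp_rot: [-2.415, -2.007, 0.007]
contact_force: [0.2, 0.2, 0.2]
finger_gap: 0.659
```

Run:
```python
from cell import r
import cv2
c=r.capture("side");im=c["image"][70:270,170:370,::-1];a=cv2.resize(im,None,fx=1.95,fy=1.95)
c=r.capture("top");b=cv2.resize(c["image"][110:310,90:290,::-1],None,fx=1.95,fy=1.95)
cv2.imwrite("pics/s1.png",cv2.hconcat([a,b]))
```

```text
(no output)
```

View pics/s1.png

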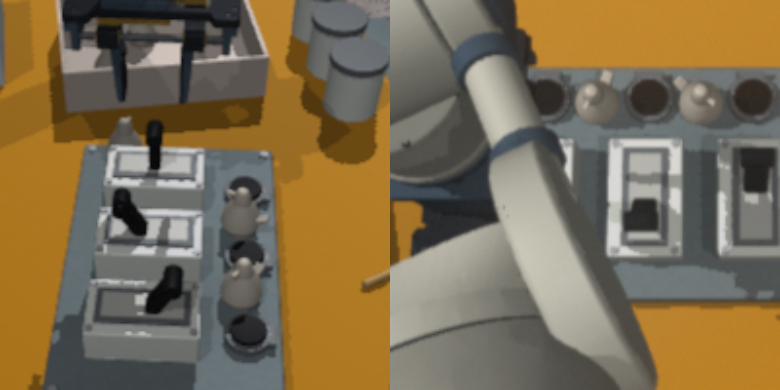

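Run:
```python
from cell import r
import numpy as np,pickle
s=r.observe();print(s["t"],s["tool_pos"])
c=pickle.load(open("side0.pkl","rb"));Ei=np.linalg.inv(c["extrinsics"])
def pr(p):
    q=Ei@np.r_[p,1];u,v=c["cx"]-c["fx"]*q[0]/q[2],c["cy"]+c["fy"]*q[1]/q[2];return np.round([(u-170)*1.95,(v-70)*1.95])
x=np.array([.9826,-.1859,0]);print(pr(s["tool_pos"]),pr(s["tool_pos"]-.03*x),pr(s["tool_pos"]+.03*x),pr([.5526,.2188,.155]),pr([.5526,.2188,.145]))
```

```text
2.75 [0.55246865 0.21985353 0.1713658 ]
[154. 116.] [128. 115.] [180. 117.] [155. 128.] [155. 134.]
```

Run:
```python
from cell import r
import cv2
c=r.capture("side");im=c["image"][60:170,190:310,::-1];cv2.imwrite("pics/s2.png",cv2.resize(im,None,fx=5.4,fy=5.4,interpolation=cv2.INTER_CUBIC))
```

```text
(no output)
```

View pics/s2.png

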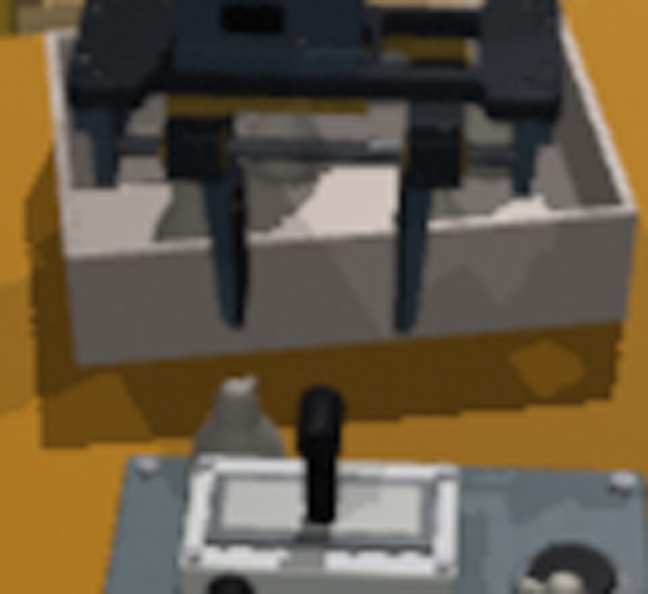

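```bash
cat > h.py <<'E'
import numpy as np,cv2
from scipy.spatial.transform import Rotation as R
def pr(c,p):
    Ei=np.linalg.inv(c["extrinsics"]);q=Ei@np.r_[p,1];return (c["cx"]-c["fx"]*q[0]/q[2],c["cy"]+c["fy"]*q[1]/q[2])
def box(c,im,s,lo,hi,col,k=5.4,o=(190,60)):
    T=R.from_rotvec(s["tcp_rot"]);P=[]
    for i in range(8):
        l=[(lo,hi)[(i>>j)&1][j] for j in range(3)];P.append(pr(c,s["tool_pos"]+T.apply(l)))
    P=[tuple(int(round((a-b+.5)*k)) for a,b in zip(p,o)) for p in P]
    for i in range(8):
        for j in range(3):
            if not i>>j&1: cv2.line(im,P[i],P[i|1<<j],col,1)
E
python3 - <<'E'
from cell import r
import cv2,numpy as np
from h import *
s=r.observe();print(s["tool_pos"])
c=r.capture("side");im=cv2.resize(c["image"][60:170,190:310,::-1],None,fx=5.4,fy=5.4,interpolation=cv2.INTER_CUBIC)
box(c,im,s,(-.016,.03,-.04),(.016,.0435,0),(0,0,255))
box(c,im,s,(-.016,-.0435,-.04),(.016,-.03,0),(0,0,255))
box(c,im,s,(-.038,-.089,-.12),(.038,.089,-.0788),(0,255,0))
# lever upright & case
w=dict(tool_pos=np.array([.5526,.2188,.08]),tcp_rot=R.from_euler("z",-.187).as_rotvec())
box(c,im,w,(-.06,-.0375,0),(.06,.0375,.018),(255,0,255))
box(c,im,w,(-.012,-.016,.055),(.008,.016,.075),(255,255,0))
cv2.imwrite("pics/s3.png",im)
E
```

```text
[0.55301438 0.21994441 0.17195023]
```

View pics/s3.png

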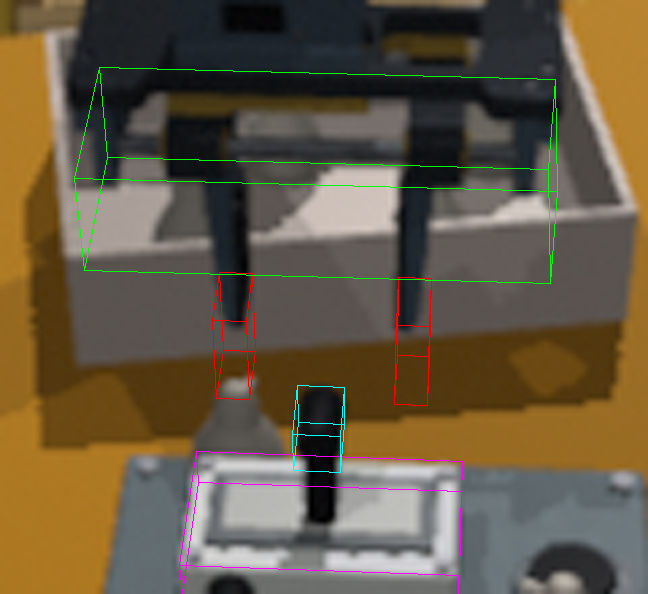

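>>> servo_tool --pt "0 0 0 0 0 15 60" --pt "0 0 0 0 0 30 60" --pt "0 0 0 0 0 45 60" --pt "0 0 0 0 0 45 60" --pt "0 0 0 0 0 45 60"

```text
t: 3.48
tool_pos: [0.5534, 0.22, 0.1271]
tcp_rot: [2.416, 2.007, 0.004]
contact_force: [0.7, -0.6, 0.6]
finger_gap: 0.657
```

```bash
cat > look.py <<'E'
from cell import r
import cv2,numpy as np,sys
from h import *
s=r.observe();print(s["t"],s["tool_pos"],s["contact_force"],s["finger_gap"])
c=r.capture("side");im=cv2.resize(c["image"][60:170,190:310,::-1],None,fx=5.4,fy=5.4,interpolation=cv2.INTER_CUBIC)
a=s["finger_gap"]*.0912/2
for g in(a,-a-.0135): box(c,im,s,(-.016,g,-.04),(.016,g+.0135,0),(0,0,255))
print([(t,d["location"],round(d["p"],2)) for t in("tripped_tip","live_tip","spare_tip") for d in r.look_for(t,c)[:1]])
cv2.imwrite(sys.argv[1],im)
E
python3 look.py pics/s4.png
```

```text
3.475 [0.5533951  0.21997    0.12713897] [ 0.65209256 -0.57327587  0.58680154] 0.6572922188386281
[('tripped_tip', [141.4, 247.8], 0.6), ('live_tip', [218.7, 256.2], 0.77), ('spare_tip', [177.0, 232.8], 0.6)]
```

View pics/s4.png

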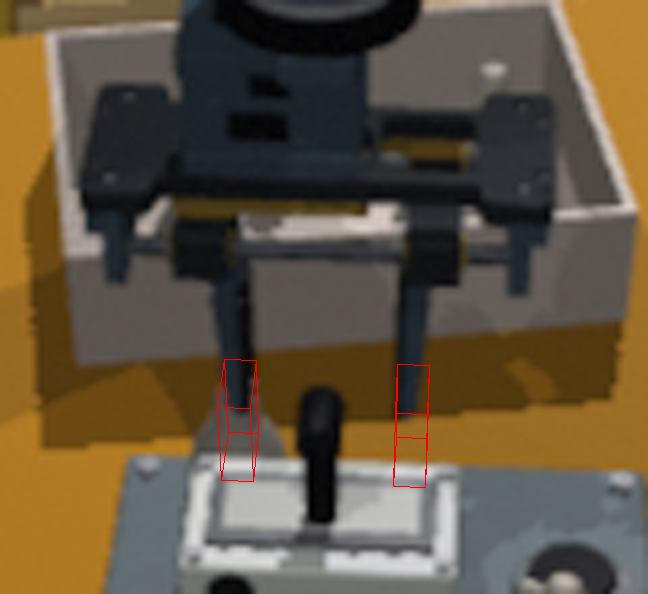

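>>> servo_tool --pt "0 0 0 0 -10 2 60" --pt "0 0 0 0 -20 4 60" --pt "0 0 0 0 -28 4 60" --pt "0 0 0 0 -32 4 60" --pt "0 0 0 0 -32 4 60"

```text
t: 4.3
tool_pos: [0.522, 0.226, 0.1236]
tcp_rot: [2.415, 2.007, 0.005]
contact_force: [0.8, -0.6, 0.7]
finger_gap: 0.654
```

```bash
python3 look.py pics/s5.png
```

```text
4.3 [0.52197118 0.22601733 0.12358866] [ 0.77223278 -0.56073824  0.68407534] 0.6537165149737998
[('tripped_tip', [143.7, 246.9], 0.45), ('live_tip', [218.3, 253.7], 0.71), ('spare_tip', [176.3, 234.2], 0.81)]
```

View pics/s5.png

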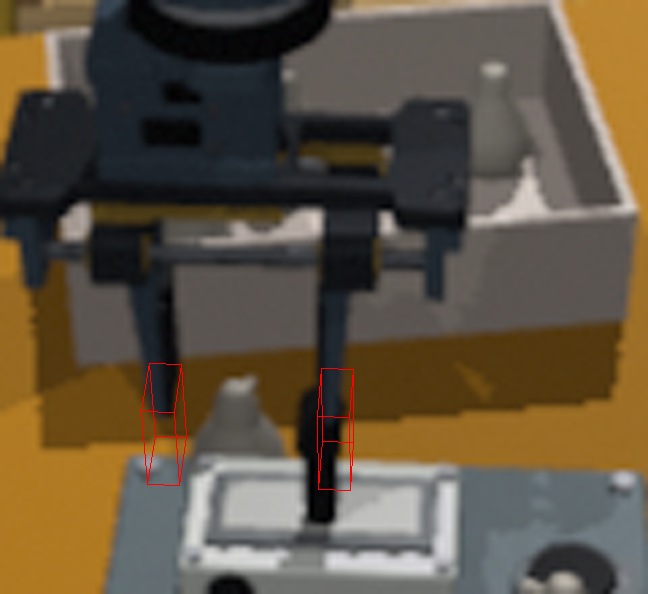

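Run:
```python
from cell import r
import cv2,pickle
c=r.capture("side");pickle.dump(c,open("side5.pkl","wb"))
im=c["image"][105:165,215:275,::-1];im=cv2.convertScaleAbs(im,alpha=2.2,beta=10)
cv2.imwrite("pics/s6.png",cv2.resize(im,None,fx=9.8,fy=9.8,interpolation=cv2.INTER_NEAREST))
c=r.capture("top");cv2.imwrite("pics/t6.png",cv2.resize(c["image"],None,fx=1.5,fy=1.5)[:,:,::-1])
print(r.observe()["joints"])
```

```text
[ 3.03359313e-01  4.72199179e-01  1.55505778e+00 -2.27826987e-04
  1.11078392e+00  4.88090957e-01]
```

View pics/s6.png

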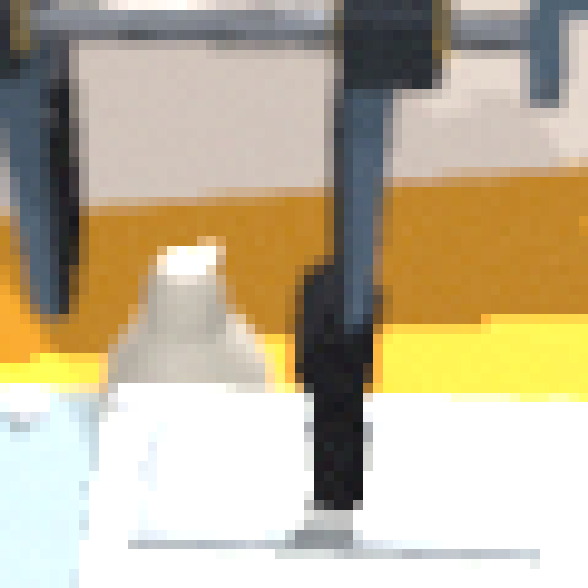

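View pics/t6.png

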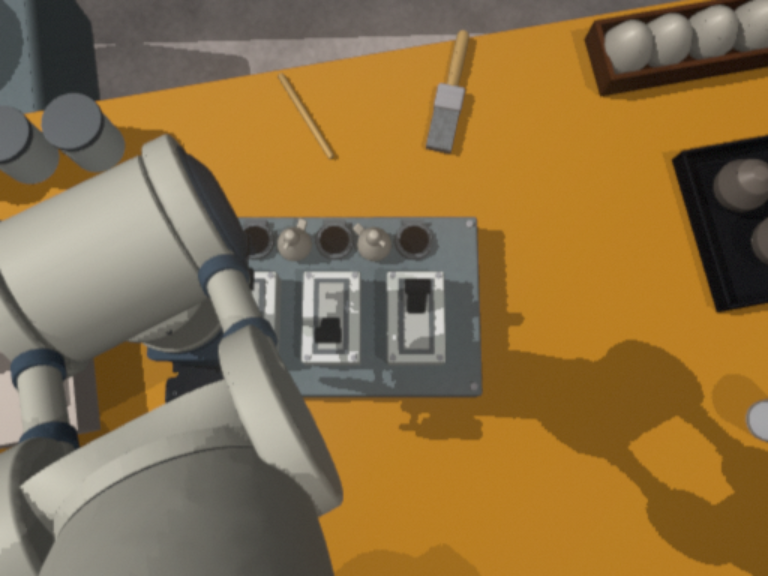

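>>> servo_tool --pt "0 0 0 0 15 0 60" --pt "0 0 0 0 30 0 60" --pt "0 0 0 0 31 5 60" --pt "0 0 0 0 31 10 60" --pt "0 0 0 0 31 15 60" --pt "0 0 0 0 31 15 60"

```text
t: 5.35
tool_pos: [0.5522, 0.2202, 0.108]
tcp_rot: [2.416, 2.007, 0.004]
contact_force: [-0.0, -0.1, -0.1]
finger_gap: 0.661
```

```bash
python3 look.py pics/s7.png
```

```text
5.35 [0.55223642 0.2201524  0.1079852 ] [-0.01962223 -0.11588055 -0.06363965] 0.6614078896939227
[('tripped_tip', [141.4, 249.4], 0.7), ('live_tip', [218.0, 257.0], 0.87), ('spare_tip', [180.9, 235.3], 0.79)]
```

View pics/s7.png

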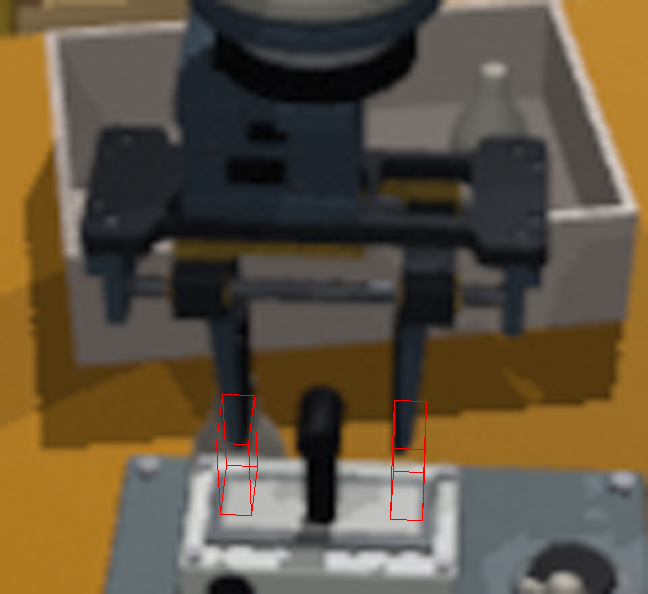

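>>> servo_tool --pt "0 0 0 0 0 4 60" --pt "0 0 0 0 0 7 60" --pt "0 0 0 0 -10 7 60" --pt "0 0 0 0 -18 7 60" --pt "0 0 0 0 -22 7 60" --pt "0 0 0 0 -26 7 60" --pt "0 0 0 0 -30 7 60" --pt "0 0 0 0 -30 7 60"

```text
t: 6.55
tool_pos: [0.5231, 0.2258, 0.1016]
tcp_rot: [2.415, 2.006, 0.005]
contact_force: [0.5, 0.1, 0.1]
finger_gap: 0.657
```

```bash
python3 look.py pics/s8.png
```

```text
6.55 [0.5230994  0.22583385 0.10161083] [0.47532823 0.07682    0.05262892] 0.6569531112103393
[('tripped_tip', [143.6, 244.8], 0.5), ('live_tip', [219.5, 255.8], 0.75), ('spare_tip', [176.1, 232.7], 0.85)]
```

View pics/s8.png

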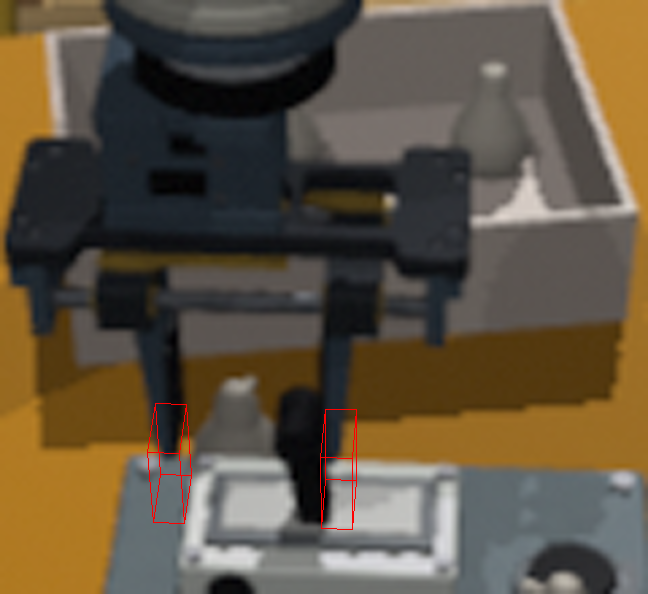

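>>> servo_tool --pt "0 0 0 0 -4 0 60" --pt "0 0 0 0 -8 0 60" --pt "0 0 0 0 -11 0 60" --pt "0 0 0 0 -14 0 60" --pt "0 0 0 0 -14 0 60"

```text
t: 7.38
tool_pos: [0.5093, 0.2284, 0.1015]
tcp_rot: [2.415, 2.007, 0.005]
contact_force: [-0.5, 1.1, -0.0]
finger_gap: 0.659
```

```bash
python3 look.py pics/s9.png
```

```text
7.375 [0.50928118 0.22838089 0.10147382] [-0.52477298  1.08728429 -0.02677799] 0.6586925474865725
[('tripped_tip', [144.8, 241.5], 0.74), ('live_tip', [215.7, 257.1], 0.87), ('spare_tip', [177.2, 235.5], 0.51)]
```

View pics/s9.png

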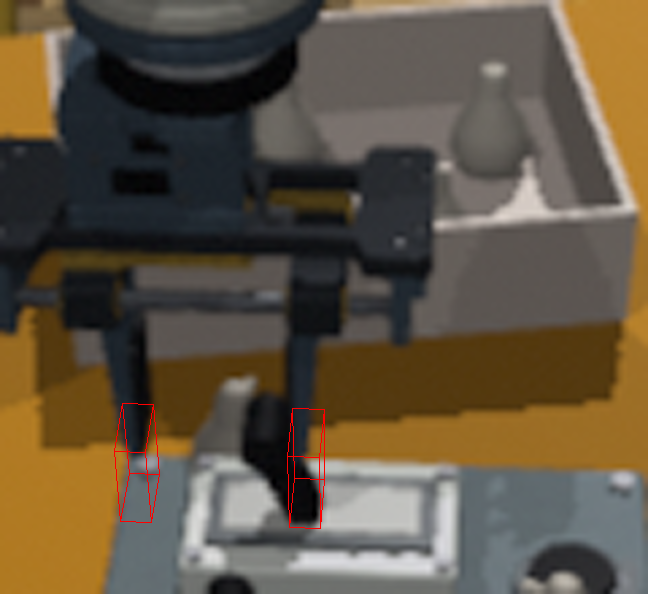

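>>> servo_tool --pt "0 0 0 0 -2 0 60" --pt "0 0 0 0 -4 0 60" --pt "0 0 0 0 -5 0 60" --pt "0 0 0 0 -5 0 60"

```text
t: 8.07
tool_pos: [0.5046, 0.2292, 0.1015]
tcp_rot: [2.416, 2.006, 0.005]
contact_force: [0.5, -0.0, -0.3]
finger_gap: 0.655
```

```bash
python3 look.py pics/s10.png
```

```text
8.075 [0.50455533 0.22922642 0.10146215] [ 0.50069693 -0.01169723 -0.26443752] 0.6549601655717847
[('tripped_tip', [144.6, 239.0], 0.54), ('live_tip', [219.0, 254.5], 0.61), ('spare_tip', [177.7, 233.0], 0.58)]
```

View pics/s10.png

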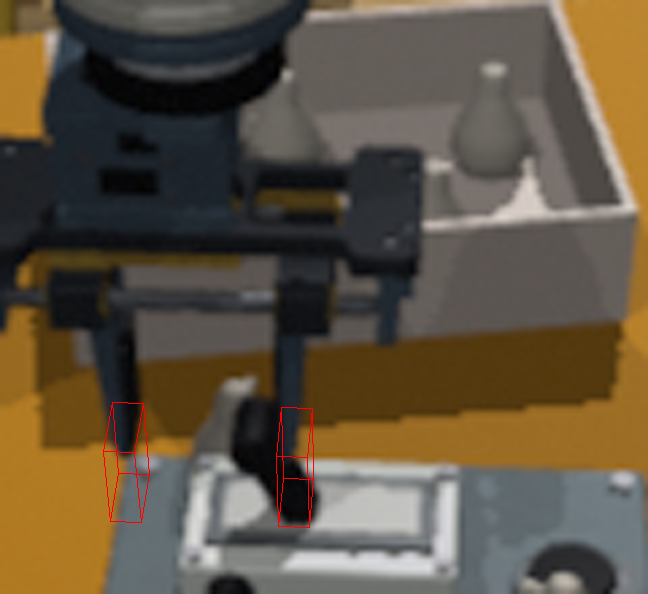

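>>> servo_tool --pt "0 0 0 0 -2 0 60" --pt "0 0 0 0 -4 0 60" --pt "0 0 0 0 -5 0 60" --pt "0 0 0 0 -5 0 60"

```text
t: 8.78
tool_pos: [0.5016, 0.23, 0.1017]
tcp_rot: [2.414, 2.005, 0.009]
contact_force: [10.5, -3.4, -5.9]
finger_gap: 0.661
```

>>> servo_tool --pt "0 0 0 0 -3 0 60" --pt "0 0 0 0 -3 0 60" --pt "0 0 0 0 -3 0 60"

```text
t: 9.15
tool_pos: [0.5015, 0.2304, 0.1022]
tcp_rot: [2.412, 2.003, 0.015]
contact_force: [15.5, -5.7, -6.7]
finger_gap: 0.66
```

```bash
python3 look.py pics/s11.png
python3 - <<'E'
from h import *
import pickle
c=pickle.load(open("side0.pkl","rb"))
x=np.array([.9826,-.1859,0])
for th in(0,.1,.2,.3,.5,.8,.9,1.):
    a=th-.5;print(th,pr(c,np.array([.5526,.2188,.08])+.065*(np.sin(a)*x+np.array([0,0,np.cos(a)]))))
E
```

```text
9.15 [0.50149914 0.23038418 0.10223392] [15.46920894 -5.67810892 -6.6949289 ] 0.6601127473406397
[('tripped_tip', [145.5, 237.9], 0.67), ('live_tip', [217.7, 257.0], 0.68), ('spare_tip', [178.2, 236.9], 0.61)]
0 (np.float64(235.927341620345), np.float64(141.112381708341))
0.1 (np.float64(238.42484464563188), np.float64(140.25514930945127))
0.2 (np.float64(241.04880261294772), np.float64(139.59906085419456))
0.3 (np.float64(243.77017011377006), np.float64(139.15265201477382))
0.5 (np.float64(249.38185924513652), np.float64(138.9099317950274))
0.8 (np.float64(257.74195186506176), np.float64(140.17747252426562))
0.9 (np.float64(260.386231639682), np.float64(141.0173191659352))
1.0 (np.float64(262.9089861451854), np.float64(142.05066711516514))
```

View pics/s11.png

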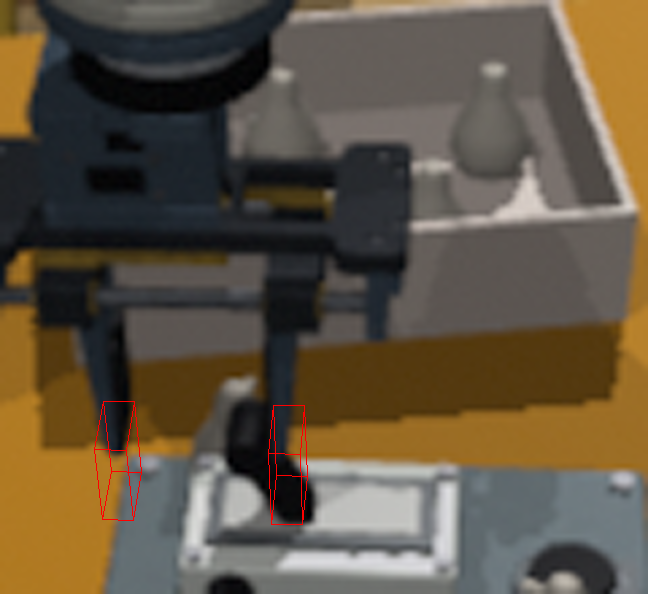

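>>> servo_tool --pt "0 0 0 0 12 0 60" --pt "0 0 0 0 24 0 60" --pt "0 0 0 0 36 0 60" --pt "0 0 0 0 46 0 60" --pt "0 0 0 0 56 0 60" --pt "0 0 0 0 66 0 60" --pt "0 0 0 0 76 0 60" --pt "0 0 0 0 84 0 60" --pt "0 0 0 0 90 0 60" --pt "0 0 0 0 90 0 60"

```text
t: 10.6
tool_pos: [0.5904, 0.2138, 0.1032]
tcp_rot: [2.412, 2.002, 0.016]
contact_force: [0.6, -0.4, 0.4]
finger_gap: 0.659
```

```bash
python3 look.py pics/s12.png
```

```text
10.6 [0.59042889 0.21376811 0.10316688] [ 0.63626396 -0.3506248   0.41070561] 0.6585783367421401
[('tripped_tip', [143.1, 256.4], 0.45), ('live_tip', [220.7, 253.9], 0.75), ('spare_tip', [177.9, 234.9], 0.55)]
```

View pics/s12.png

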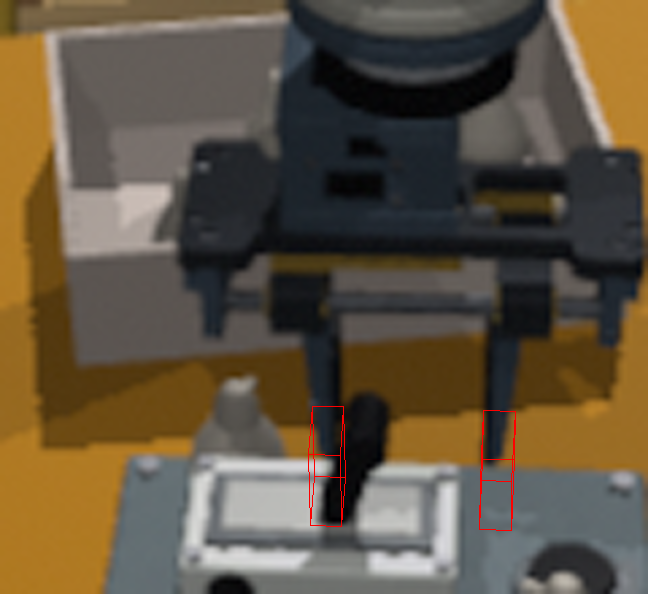

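>>> servo_tool --pt "0 0 0 0 4 0 60" --pt "0 0 0 0 7 0 60" --pt "0 0 0 0 9 0 60" --pt "0 0 0 0 11 0 60" --pt "0 0 0 0 11 0 60"

```text
t: 11.42
tool_pos: [0.6009, 0.2119, 0.1035]
tcp_rot: [2.411, 2.003, 0.016]
contact_force: [0.0, -0.5, -0.4]
finger_gap: 0.655
```

>>> servo_tool --pt "0 0 0 0 2 0 60" --pt "0 0 0 0 4 0 60" --pt "0 0 0 0 6 0 60" --pt "0 0 0 0 6 0 60"

```text
t: 11.92
tool_pos: [0.604, 0.2112, 0.1031]
tcp_rot: [2.414, 2.005, 0.01]
contact_force: [-16.2, 2.7, 6.5]
finger_gap: 0.657
```

```bash
python3 look.py pics/s13.png
```

```text
11.925 [0.60397079 0.21116145 0.10307352] [-16.18255587   2.7045169    6.51039465] 0.6569933755951132
[('tripped_tip', [144.7, 258.4], 0.75), ('live_tip', [218.6, 259.0], 0.52), ('spare_tip', [176.7, 234.2], 0.76)]
```

View pics/s13.png

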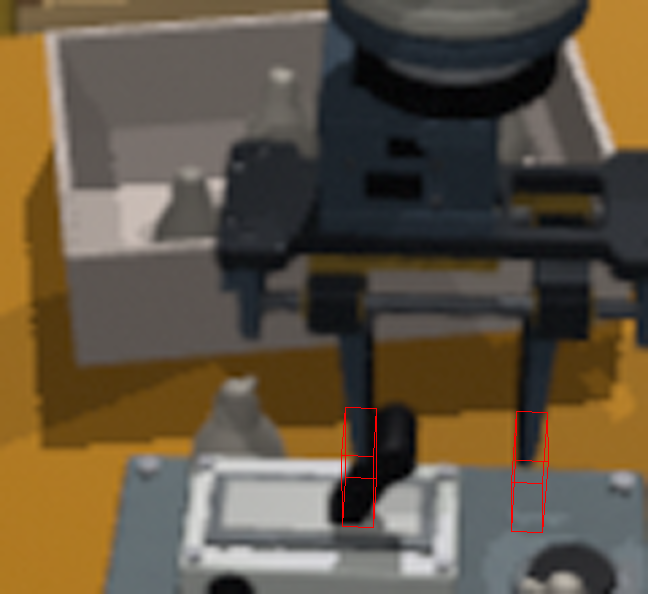

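>>> servo_tool --pt "0 0 0 0 -6 0 60" --pt "0 0 0 0 -10 0 60" --pt "0 0 0 0 -10 -10 60" --pt "0 0 0 0 -10 -40 60" --pt "0 0 0 0 -10 -80 60" --pt "0 0 0 0 -10 -130 60" --pt "0 0 0 60 -10 -160 60" --pt "0 0 0 120 -10 -160 60" --pt "0 0 0 170 -60 -160 60" --pt "0 0 0 200 -100 -160 60" --pt "0 0 0 220 -150 -160 60" --pt "0 0 0 220 -150 -160 60" --pt "0 0 0 220 -150 -160 60" --pt "0 0 0 220 -150 -160 60"

```text
t: 13.88
tool_pos: [0.4969, 0.454, 0.2629]
tcp_rot: [2.415, 2.003, 0.01]
contact_force: [-0.4, 0.1, 0.0]
finger_gap: 0.655
```

```bash
python3 look.py pics/s14.png
python3 - <<'E'
from cell import r
import cv2
c=r.capture("top");cv2.imwrite("pics/t14.png",cv2.resize(c["image"][120:290,100:345,::-1],None,fx=3.2,fy=3.2))
print([(t,d["location"],round(d["p"],2)) for t in("tripped_tip","live_tip","spare_tip") for d in r.look_for(t,c)[:2]])
E
```

```text
13.875 [0.49685425 0.45402855 0.26286677] [-0.38518568  0.08861119  0.0352147 ] 0.6554982968876741
[('tripped_tip', [144.5, 259.9], 0.62), ('live_tip', [222.0, 255.2], 0.85)]
[('tripped_tip', [194.0, 159.3], 0.62), ('live_tip', [195.8, 277.8], 0.53), ('spare_tip', [218.5, 217.0], 0.63)]
```

View pics/s14.png

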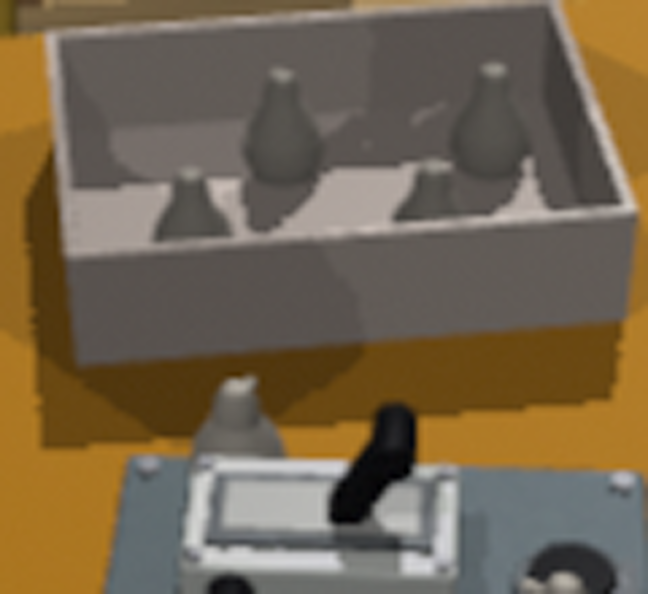

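View pics/t14.png

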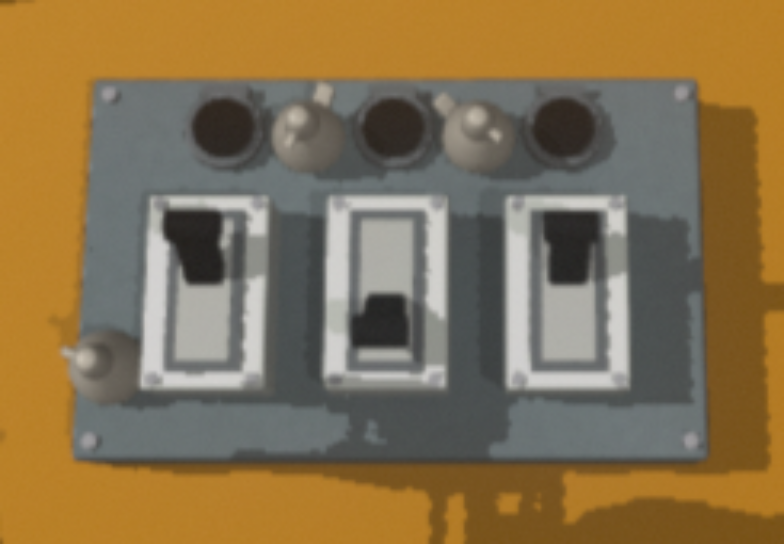

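The left lever (zoom 193,245) now lines up with the live one (572,245). The middle lever is still off, the birds haven't moved, and the arm is clear.

```bash
python3 -c "
from cell import r
print(r.hand_in(), r.observe()['t'])"
```

```text
the job is handed in; nothing more can be done
the job is handed in; nothing more can be done
```

The tripped breaker (leftmost, at the +y end) is reset. I straddled its lever with the open fingers and pushed it to the off stop. I then threw it to the on stop, backed off, raised the arm clear and handed in at about 14 s.

- **Off push:** wrist force rose to about 17 N with no further movement. The tip was at image column 236, as predicted for fully off.
- **On throw:** the force again rose to about 17 N at the stop. The tip was at about column 264 against 263 predicted for fully on, and from above it lines up with the live lever.
- **Other levers and birds:** the other two levers and the birds look unmoved from above. In the last side picture the network did not report the spare lever; the top view found it in place.
- **Fingertip height disagreed:** in the side view the fingertips appeared about 25–30 mm higher than the reported TCP. The first push, at the height I had planned, passed over the lever without touching it. I lowered the tool in small steps until it made contact. I did not find the cause.

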